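# Load spacer rings onto a ball-lock post

### The arm

A 6-joint arm with a two-finger parallel gripper is mounted at the origin on a cart in front of the work surface, level with it; the furniture and walls round the work are solid. World frame = base frame: x ahead of the robot, y to its left, z up, the work surface at z = 0. Lengths are in mm, angles in rad, forces in N, time in s.
With the tool pointing down it reaches from about 350 to 775 mm from the base axis. Payload 7.3 kg.
Tool frame: the origin (TCP) lies at the very end of the fingers, on their centre line; the grasp point (between the pads) lies 19 mm behind it; z points along the fingers, y is the line along which they close (so a half turn about z gives the same grasp; the last joint's range is limited). The gripper opens to 92 mm and grips with 3 to 60 N. Pads are 19 mm wide; open, the fingers measure 130 mm over their backs; the gripper's body (75 mm by 190 mm) begins 47 mm behind the grasp point.
Start: joints at [1.16, 0.342, 1.524, -0, 1.275, -0.146], TCP at [137.385, 506.725, 226.741] pointing down, gripper open.
Joint ranges: [-2.53, 2.53], [-0.77, 2.02], [0.04, 2.7], [-1, 4.14], [0.28, 2.66], [-3.11, 3.11]. Speed limits (rad/s): [2.57, 2.57, 3.14, 3.14, 3.14, 3.14].

### API

Orientations are given as a unit quaternion [x, y, z, w].
In Python, from workcell import r gives the robot as it stands. The module is installed in compiled form; this text tells all that it offers.
- The arm moves only by the shell command python3 -m creep 'ROWS' [OPENING] [FORCE]. ROWS is JSON, a list that holds one entry, the list of rows, each a list of 6 numbers: the shift along the tool's x, y, z scaled (see below), then the turn, a rotation vector about the tool's x, y, z scaled (see below). In form: [[[x, y, z, wx, wy, wz], ...]]. A call has 1 to 20 rows; each row shifts and turns the commanded pose from where the row before left it, along the tool's axes as they then stand; what a row does not reach is not made up. The controller multiplies each number of a shift by 1 m and each number of a turn by 90 degrees. A row lasts 1/8 s, in which the tool goes at most 62.5 mm and 10.7 degrees, less where a joint would pass 70% of its speed; a pose out of reach is approached as far as the arm can. A call with a number of a shift or a turn outside -1 to 1 is refused whole. A call with a gripper value outside its range is refused whole. OPENING is the opening, from 0 (shut) to 1 (fully open), set as the call begins (- or left out, the last holds). The fingers move at their own pace and stop on an object; FORCE is the grip in N (left out, the last holds). Time passes only in rows, so rows that do not move let the fingers close. It gives the time, the measured TCP pose, the force, the opening and the grip force at its end, in the units of the state.
- r.get_state(): the state, without advancing time (a new reading comes with each control period).
- r.read_camera(name): name is "scene" or "side" or "wrist"; returns the picture (420x560x3 uint8, red, green, blue); there is no depth.
- r.get_calibration(name): a dict with "camera_matrix" (3x3 intrinsics, pixels), "position" and "orientation" of the camera in the world. Camera axes: x right, y down, z forward; pixel columns grow to the right and rows downward; lengths in mm; the calibration is good to about 2 mm. A picture is of the moment at which its call begins: read the wrist's pose just before it. get_calibration takes no time and is no camera call; for the wrist camera it gives the pose at the moment of the call.
- r.job_done(): hands the job in; it is judged then, once.
Trained networks look in the newest picture that a camera, given by its name, has taken for a name from the list of things; names that differ only in an ending like _2 or _b are one class to them, and where a whole thing is asked for, a point or a joint stands for the part that bears it (a point fixed in the world has none). Each returns a list of dicts, best first, with "confidence" (0 to 1); they miss things now and then, are a little off and sometimes report something else, mostly with a low value. They report only what shows in the picture. A call takes as long as a camera call. They do not tell look-alikes from the thing itself.
- r.masks_of(query, camera): "region" (420x560 bool, what is visible of it).
- r.place_of(query, camera): "point" ([x, y, z] in mm, in the coordinates of the camera as it stood for that picture, good to about 4 mm: a listed point, or the origin of a listed thing).
The state is a dict: "time": time; "joints": joint angles; "joint_velocities": joint speeds; "effort": joint torques, N m; "ee_pos": TCP position; "orientation": TCP orientation; "ft_force": force on the tool from outside, world axes, zero at the start; "moment": the same for the moment, N m; "finger_gap": finger opening in mm; "gripper_force": force on a finger pad.
Only numpy, scipy, OpenCV 4.12 (cv2) and the standard library are available. Lean on these libraries where they do the work, as an engineer would, in place of code of your own. Each camera call takes 0.05 s, during which the arm holds its last target. There are 200 camera calls.

### The job

Load the three spacer rings of the polishing spindle onto the locating post in the black loading nest: steel first, then brass, then copper on top. Slide each ring across the deck onto the post without picking it up, and press it down past the post's spring balls, fully home, before you bring the next. Leave the flux jar and the green wax block where they stand.

Things in the scene. Friction and masses are not known exactly. Their poses are not given: they have to be found in the camera images.
- nest: fixed loading nest: black block, flat deck 52 above the bench without rim, 380 long (its y), from x = -75 to x = +83 in its frame. Origin on the bench on the post's axis; z up. A pocket 57 x 57 is sunk in the deck round the post. Finger slots 34 wide (y -17 to +17) run from the pocket along the nest's x: in -x out through the front edge, in +x to x = +45.
- post_tip (a point): tip of the steel locating post in the middle of the pocket, level with the deck, axes as the nest's. Post 14 in diameter, its last 4 tapered to 7 across. It stands in a threaded ring's bore, so press the ring's face beside it, e.g. with both fingertips, one either side along the nest's x (over the slots), gap at least 20.
- balls (a point): middle of the three evenly spaced spring balls in the post, 10 below its tip; they reach out to 20 across. A ring slid onto the post stops on them, its underside about 6 to 8 below the deck; press it with about 5 to 12 N until its upper face is 13 below the deck, past the balls; then it drops home.
- pocket_floor (a point): floor of the pocket at the post, 44 below the deck, where the stack stands. Ring centres when home, above this floor: steel 6, brass 17, copper 26; the stack's top is then 14 below the deck.
- steel_center (a point): steel spacer ring: flat ring, outside diameter 54, bore 16.5, 12 thick, 0.17 kg; lies flat on the nest's deck. The point is its centre, half-way up; z along the ring's axis.
- brass_center (a point): brass spacer ring: flat ring, outside diameter 54, bore 16.5, 10 thick, 0.15 kg; lies flat on the nest's deck. The point is its centre, half-way up; z along the ring's axis.
- copper_center (a point): copper spacer ring: flat ring, outside diameter 54, bore 16.5, 8 thick, 0.13 kg; lies flat on the nest's deck. The point is its centre, half-way up; z along the ring's axis.
- jar_center (a point): flux jar, white with a yellow lid, 46 in diameter, 41 high, upright on the deck; the point is on its axis, 20 above its underside. Leave it alone.
- wax_center (a point): green block of carving wax lying on the deck near the back edge behind the pocket, 32 x 61 x 18 (its x, y, z); the point is its centre. Leave it alone. Behind and above it is the hutch: its lower shelf board begins at world x = 0.60, 300 above the bench.
There are look-alikes about, which are no part of the job. Of the things shaped like the part that bears copper_center, the copper one is meant. Of the things shaped like the part that bears brass_center, the brass one is meant.

How it is judged (in metres and radians):
On the way, in this order (a step that is already met when the one before it is completed fails the run):
1. the steel ring is home on the post (z of steel_center in the frame of nest below 0.016 m and horizontal distance between steel_center and post_tip below 0.004 m and angle between steel_center's own z axis and vertical below 0.1 rad and not (z of brass_center in the frame of nest below 0.027 m and horizontal distance between brass_center and post_tip below 0.004 m and angle between brass_center's own z axis and vertical below 0.1 rad) and not (z of copper_center in the frame of nest below 0.036 m and horizontal distance between copper_center and post_tip below 0.004 m and angle between copper_center's own z axis and vertical below 0.1 rad)), for 0.2 s.
2. the brass ring is home on the post (z of brass_center in the frame of nest below 0.027 m and horizontal distance between brass_center and post_tip below 0.004 m and angle between brass_center's own z axis and vertical below 0.1 rad and not (z of copper_center in the frame of nest below 0.036 m and horizontal distance between copper_center and post_tip below 0.004 m and angle between copper_center's own z axis and vertical below 0.1 rad)), for 0.2 s.
3. the copper ring is home on the post (z of copper_center in the frame of nest below 0.036 m and horizontal distance between copper_center and post_tip below 0.004 m and angle between copper_center's own z axis and vertical below 0.1 rad), for 0.2 s.
At the end, for the whole second after the job is handed in: all three rings lie flat on the post, steel at the bottom, brass, then copper, each within 2 mm of its home height and 4 mm of the post's axis; jar and wax block within 20 mm of where they stood (all of step 3 and z of steel_center in the frame of nest below 0.016 m and horizontal distance between each of steel_center, brass_center and post_tip below 0.004 m and angle between each of steel_center, brass_center's own z axis and vertical below 0.1 rad and z of brass_center in the frame of nest below 0.027 m and distance of each of jar_center, wax_center from where it was at the start of the episode below 0.02 m); the robot touches nothing.
It fails at once if the steel ring is picked up (more than about 15 mm off the deck) (z of steel_center in the frame of nest above 0.073 m).
It fails at once if the brass ring is picked up (more than about 15 mm off the deck) (z of brass_center in the frame of nest above 0.072 m).
It fails at once if the copper ring is picked up (more than about 15 mm off the deck) (z of copper_center in the frame of nest above 0.071 m).
It fails at once if the flux jar is shifted by more than 20 mm or tipped (distance of jar_center from where it was at the start of the episode above 0.02 m or angle between jar_center's own z axis and vertical above 0.35 rad).
It fails at once if the wax block is shifted by more than 20 mm (distance of wax_center from where it was at the start of the episode above 0.02 m).
It also fails if it takes over 72 s, if anything falls off the work surface, if the arm or the gripper's body presses on something with over 40 N, if the wrist force passes 120 N, or if a joint passes its speed limit or range.

## Working session

There is one attempt and no reset: what is moved stays moved. The work goes in short steps, Python scripts to look and compute and a shell command to move; the robot and the scene stay as the last step left them, time stands still between calls to the robot, and variables do not carry over. Pictures are saved under pics/ and viewed, at most 10 in all, crops included, and the job is handed in when it is done.

```bash
mkdir -p pics
cat > h.py <<'E'
from workcell import r
import numpy as np, cv2
from scipy.spatial.transform import Rotation as R
def snap(c,name=None):
    im=r.read_camera(c); cal=r.get_calibration(c)
    if name: cv2.imwrite('pics/'+name+'.png',im[:,:,::-1])
    return im,cal
def w(cal,p): return R.from_quat(cal['orientation']).apply(p)+np.array(cal['position'])
def pix(cal,P):
    q=R.from_quat(cal['orientation']).inv().apply(np.array(P,float)-cal['position']); k=np.array(cal['camera_matrix'])@q
    return k[:2]/k[2]
def ray(cal,uv,z):
    d=R.from_quat(cal['orientation']).apply(np.linalg.inv(cal['camera_matrix'])@[uv[0],uv[1],1]); o=np.array(cal['position'])
    return o+d*(z-o[2])/d[2]
E
python3 - <<'E'
from h import *
s=r.get_state(); print(s['ee_pos'],s['orientation'])
for c in['scene','side']:
    im,cal=snap(c,c+'0'); print(c,cal['position'])
    for n in['nest','post_tip','steel_center','brass_center','copper_center','jar_center','wax_center']:
        for d in r.place_of(n,c)[:4]:
            P=w(cal,d['point']); print(n,round(d['confidence'],2),P.round(),pix(cal,P).round())
print(r.get_state()['time'])
E
```

```text
[137.22131656 506.32039283 226.04055417] [ 1.31995054e-01  9.91250067e-01 -7.55057904e-04 -2.02786129e-04]
scene [-376.7450579  -451.3007276   549.39836298]
nest 0.87 [489.  -6.   0.] [283. 243.]
post_tip 0.93 [488.  -7.  47.] [283. 224.]
steel_center 0.54 [439.  69.  58.] [238. 220.]
brass_center 0.74 [ 516. -277.    6.] [418. 268.]
copper_center 0.62 [502. 252.   1.] [184. 214.]
copper_center 0.49 [494. 138.  55.] [224. 204.]
jar_center 0.58 [ 443. -102.   71.] [318. 233.]
wax_center 0.91 [555.  -5.  58.] [297. 206.]
wax_center 0.26 [496. 140.  58.] [224. 203.]
side [386.18598946 877.90833646 425.59341327]
nest 0.93 [488.  -7.   1.] [275. 248.]
post_tip 0.62 [485.  -7.  56.] [276. 223.]
steel_center 0.67 [440.  72.  56.] [295. 241.]
brass_center 0.59 [ 515. -155.   59.] [270. 197.]
copper_center 0.73 [497. 253.   3.] [250. 320.]
copper_center 0.59 [497. 136.  62.] [259. 252.]
jar_center 0.94 [440. -98.  73.] [301. 200.]
0.8
```

View pics/scene0.png

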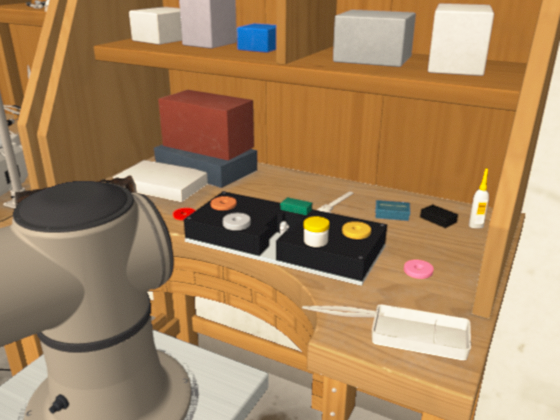

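View pics/side0.png

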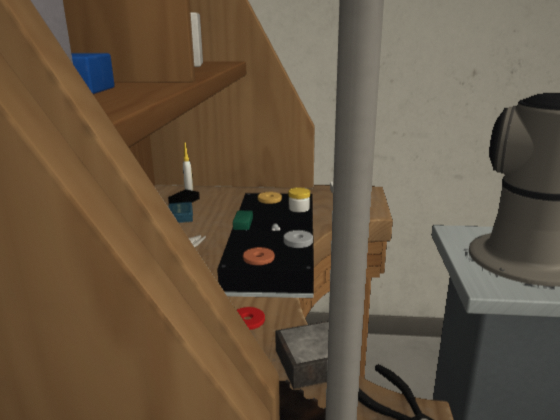

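The scene picture shows the rings lying on the deck: steel at (236,221), copper-orange at (223,203) and brass-gold at (356,230). The look-alikes lie on the bench: a red ring at (184,214) and a pink one at (418,268). The side picture agrees. The jar is at (316,232) and the wax at (296,206), behind the post at (283,224).

Next I move above the nest for a closer look.

```bash
python3 -m creep '[[[-0.0417,-0.038,0,0,0,0],[-0.0417,-0.038,0,0,0,0],[-0.0417,-0.038,0,0,0,0],[-0.0417,-0.038,0,0,0,0],[-0.0417,-0.038,0,0,0,0],[-0.0417,-0.038,0,0,0,0],[-0.0417,-0.038,0,0,0,0],[-0.0417,-0.038,0,0,0,0],[-0.0417,-0.038,0,0,0,0],[-0.0417,-0.038,0,0,0,0],[0,0,0,0,0,-0.0845],[0,0,0,0,0,-0.0845],[0,0,0,0,0,0],[0,0,0,0,0,0]]]' 1 8
cat > look.py <<'E'
from h import *
import sys
im,cal=snap('wrist',sys.argv[1])
print(r.get_state()['ee_pos'].round(1) if hasattr(r.get_state()['ee_pos'],'round') else r.get_state()['ee_pos'],np.array(cal['position']).round())
for n in sys.argv[2:]:
    for d in r.place_of(n,'wrist')[:3]:
        P=w(cal,d['point']); print(n,round(d['confidence'],2),P.round(1),pix(cal,P).round())
E
python3 look.py w1 nest post_tip steel_center brass_center copper_center jar_center wax_center
```

```text
time: 2.55
ee_pos: [440.4, 31.0, 226.8]
orientation: [0.001, 1.0, 0.0, 0.0]
ft_force: [-0.2, 0.1, 0.2]
finger_gap: 91.9
gripper_force: 0.0
[440.4  31.  226.8] [373.  31. 384.]
nest 0.6 [488.4  -7.6   1.8] [252. 222.]
post_tip 0.75 [487.5  -3.   59. ] [252. 235.]
steel_center 0.74 [439.8  69.   54.8] [313. 195.]
brass_center 0.61 [ 517.4 -149.3   59.6] [131. 259.]
brass_center 0.56 [ 521.3 -275.7    3.1] [ 61. 245.]
copper_center 0.61 [501.2 251.6   2.3] [440. 231.]
copper_center 0.56 [496.  140.9  50.1] [371. 239.]
jar_center 0.88 [447.3 -99.4  73.1] [162. 205.]
wax_center 0.56 [554.3  -4.5  59. ] [252. 286.]
```

View pics/w1.png

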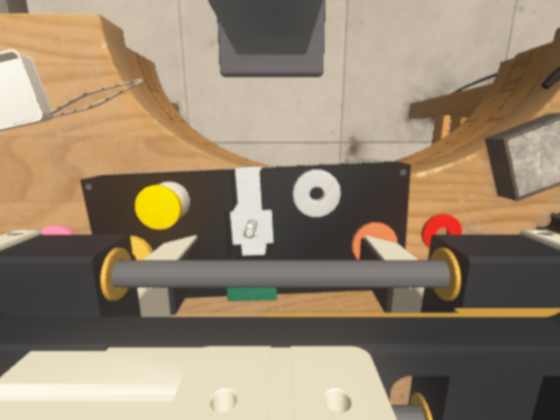

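The wrist picture shows steel at (317,194), the pocket and post at about (250,230), the jar at (160,206) and the front edge of the nest running from (85,180) to (408,163). I take a close crop and refine these positions.

Run:
```python
from h import *
im,cal=snap('wrist')
c=cv2.resize(im[150:275,200:400],(800,500),interpolation=cv2.INTER_CUBIC); cv2.imwrite('pics/c1.png',c[:,:,::-1])
a,b=ray(cal,(85,180),52),ray(cal,(408,163),52); print(a,b,'yaw deg',np.degrees(np.arctan2(-(b-a)[0],(b-a)[1])))
d=r.masks_of('steel_center','wrist')
for m in d[:1]:
    cs,_=cv2.findContours(m['region'].astype(np.uint8),0,1); e=cv2.fitEllipse(max(cs,key=cv2.contourArea)); print(m['confidence'],e,ray(cal,e[0],62))
```

```text
[ 423.19558477 -193.41582679   52.        ] [403.87285023 175.1647335   52.        ] yaw deg 3.0009682630558854
0.88 ((316.54718017578125, 193.42593383789062), (46.07382583618164, 46.48971939086914), 138.61184692382812) [436.91189291  71.57491591  62.        ]
```

View pics/c1.png

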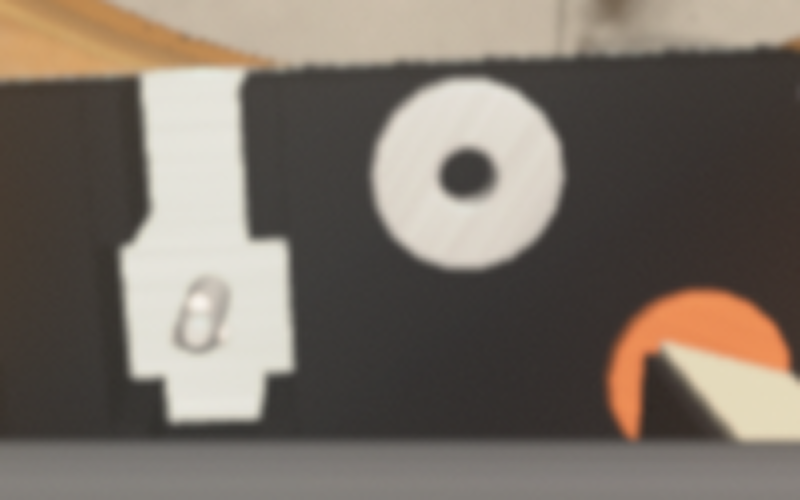

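Run:
```python
from h import *
cal=r.get_calibration('wrist')
f=lambda p:((pix(cal,p)-[200,150])*4+1.5).round()
for z in(8,42,52): print(z,f((488,-6,z)))
g=lambda u,v,z: ray(cal,((u-1.5)/4+200,(v-1.5)/4+150),z).round(1)
for uv in[(205,300),(210,285),(190,342)]: print(uv,g(*uv,8),g(*uv,52))
print('front slot',g(140,76,8),g(245,72,8),'pocket',g(120,248,8),g(288,240,8),g(295,372,8),g(130,380,8))
print('deck',g(120,248,52),g(288,240,52),g(295,372,52),g(130,380,52),g(168,420,52),g(265,416,52))
```

```text
8 [214. 293.]
42 [204. 325.]
52 [201. 336.]
(205, 300) [490.4  -9.    8. ] [476.8  -4.4  52. ]
(210, 285) [485.2  -7.2   8. ] [472.1  -2.8  52. ]
(190, 342) [505.4 -14.5   8. ] [490.   -9.2  52. ]
front slot [415.1 -28.    8. ] [413.8   5.8   8. ] pocket [472.3 -37.    8. ] [469.5  19.2   8. ] [516.3  21.2   8. ] [519.2 -35.6   8. ]
deck [460.7 -29.   52. ] [458.3  20.5  52. ] [499.6  22.3  52. ] [502.2 -27.8  52. ] [515.2 -16.7  52. ] [513.9  13.1  52. ]
```

Post at about (488,-7), nest yaw about 3°, steel at (438,71). Moving to steel and gripping it lightly.

```bash
python3 -m creep '[[[0.0024,0.04,0,0,0,0],[0,0,0.05,0,0,0],[0,0,0.05,0,0,0],[0,0,0.04,0,0,0],[0,0,0.02,0,0,0],[0,0,0.0108,0,0,0],[0,0,0,0,0,0]]]' 1 8
python3 -m creep '[[[0,0,0,0,0,0],[0,0,0,0,0,0],[0,0,0,0,0,0],[0,0,0,0,0,0],[0,0,0,0,0,0],[0,0,0,0,0,0]]]' 0.5 8
```

```text
time: 3.92
ee_pos: [437.9, 70.8, 55.7]
orientation: [-0.0, 1.0, 0.0, -0.0]
ft_force: [0.9, 0.1, -0.2]
finger_gap: 91.8
gripper_force: 0.0
time: 4.68
ee_pos: [438.1, 70.9, 56.1]
orientation: [-0.0, 1.0, 0.0, 0.0]
ft_force: [0.8, 0.5, 2.8]
finger_gap: 53.7
gripper_force: 8.0
```

```bash
python3 -m creep '[[[-0.0062,-0.0098,0,0,0,0],[-0.0062,-0.0098,0,0,0,0],[-0.0062,-0.0098,0,0,0,0],[-0.0062,-0.0098,0,0,0,0],[-0.0062,-0.0098,0,0,0,0],[-0.0062,-0.0098,0,0,0,0],[-0.0062,-0.0098,0,0,0,0],[-0.0062,-0.0098,0,0,0,0],[0,0,0,0,0,0],[0,0,0,0,0,0]]]' -
python3 look.py w2 steel_center post_tip nest
```

```text
time: 5.92
ee_pos: [487.2, -7.6, 55.5]
orientation: [-0.0, 1.0, 0.0, -0.0]
ft_force: [-0.1, 0.2, -1.4]
finger_gap: 53.7
gripper_force: 8.0
[487.1  -7.5  55.5] [420.  -8. 213.]
steel_center 0.93 [486.7  -9.6  54.9] [277. 253.]
post_tip 0.72 [487.5  -3.   56.2] [288. 255.]
```

View pics/w2.png

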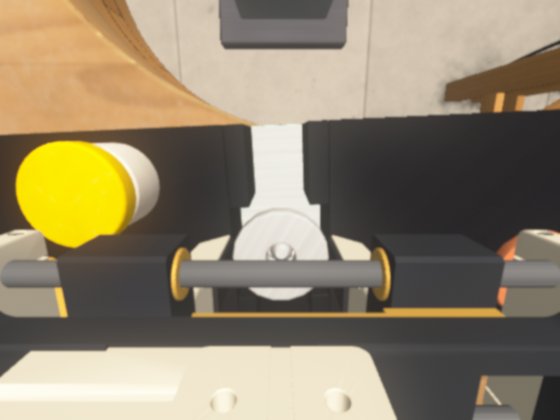

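The ring lies over the pocket with the post showing in its bore at (282,250). Releasing.

```bash
python3 -m creep '[[[0,0,0,0,0,0],[0,0,0,0,0,0],[0,0,0,0,0,0],[0,0,0,0,0,0]]]' 0.72
python3 look.py w3 steel_center post_tip
python3 - <<'E'
from h import *
cal=r.get_calibration('wrist');im=r.read_camera('wrist')
cv2.imwrite('pics/c2.png',cv2.resize(im[180:310,180:390],None,fx=3.5,fy=3.5,interpolation=cv2.INTER_CUBIC)[:,:,::-1])
for m in r.masks_of('steel_center','wrist')[:1]:
    cs,_=cv2.findContours(m['region'].astype(np.uint8),0,1);c=max(cs,key=cv2.contourArea); print(cv2.boundingRect(c))
for z in(64,57): print(z,[pix(cal,p).round() for p in[(488,-7-27,z),(488,-7+27,z),(461,-7,z)]])
E
```

```text
time: 6.62
ee_pos: [487.7, -7.5, 56.0]
orientation: [-0.0, 1.0, 0.0, 0.0]
ft_force: [0.7, -0.2, 0.1]
finger_gap: 66.0
gripper_force: 0.0
[487.7  -7.5  56. ] [421.  -8. 213.]
steel_center 0.64 [487.1  -9.5  45.9] [277. 247.]
post_tip 0.96 [485.8  -5.4  54.8] [284. 250.]
(235, 204, 92, 58)
64 [array([233., 261.]), array([330., 261.]), array([281., 213.])]
57 [array([235., 255.]), array([328., 255.]), array([281., 210.])]
```

View pics/c2.png

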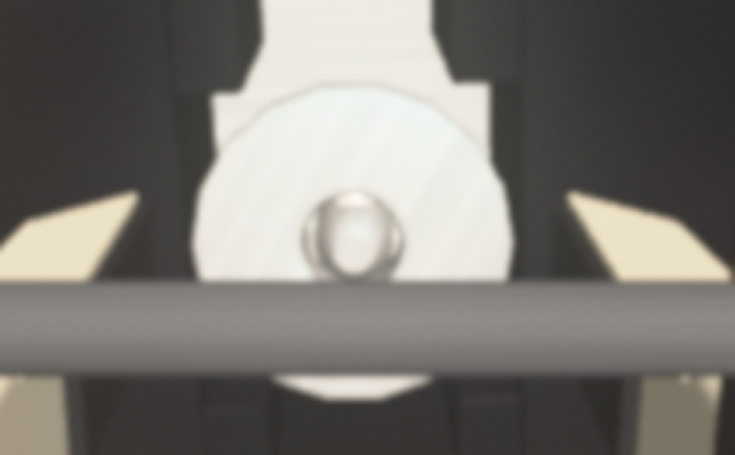

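The ring has dropped onto the balls round the post. I lift, turn the fingers along the nest's x and close to a 25 mm gap.

```bash
python3 -m creep '[[[0,0,-0.02,0,0,0],[0,0,-0.02,0,0,0],[0,0,0,0,0,0.1075],[0,0,0,0,0,0.1075],[0,0,0,0,0,0.1075],[0,0,0,0,0,0.1075],[0,0,0,0,0,0.1075],[0,0,0,0,0,0.1075],[0,0,0,0,0,0.1075],[0,0,0,0,0,0.1075],[0,0,0,0,0,0.1075]]]' -
python3 -m creep '[[[0,0,0,0,0,0],[0,0,0,0,0,0],[0,0,0.02,0,0,0],[0,0,0.01,0,0,0],[0,0,0,0,0,0],[0,0,0,0,0,0]]]' 0.27
```

```text
time: 8.25
ee_pos: [487.6, -7.5, 95.9]
orientation: [0.691, 0.723, 0.0, -0.0]
ft_force: [0.0, -0.2, 0.7]
finger_gap: 65.9
gripper_force: 0.0
time: 9.0
ee_pos: [487.9, -7.6, 66.3]
orientation: [0.688, 0.725, 0.0, 0.0]
ft_force: [-0.6, -0.1, 0.9]
finger_gap: 24.6
gripper_force: 0.0
```

```bash
python3 -m creep '[[[0,0,0.006,0,0,0],[0,0,0.004,0,0,0],[0,0,0.003,0,0,0],[0,0,0.003,0,0,0],[0,0,0.002,0,0,0]]]' -
python3 -m creep '[[[0,0,0.002,0,0,0],[0,0,0.002,0,0,0],[0,0,0.002,0,0,0],[0,0,0.002,0,0,0],[0,0,0,0,0,0]]]' -
```

```text
time: 9.62
ee_pos: [487.1, -7.4, 47.5]
orientation: [0.689, 0.725, -0.0, -0.001]
ft_force: [-0.0, 0.3, 0.1]
finger_gap: 25.0
gripper_force: 0.2
time: 10.25
ee_pos: [487.5, -7.5, 39.8]
orientation: [0.689, 0.725, -0.0, -0.0]
ft_force: [-0.7, 0.3, 1.2]
finger_gap: 24.9
gripper_force: 0.0
```

```bash
python3 -m creep '[[[0,0,0.002,0,0,0],[0,0,-0.03,0,0,0],[0,0,-0.04,0,0,0],[0,0,-0.05,0,0,0],[0,0,-0.03,0,0,0],[0,0,0,0,0,0]]]' -
python3 look.py w4 steel_center
python3 - <<'E'
from h import *
for c in['scene','side']:
    im,cal=snap(c)
    for n in['steel_center','brass_center','copper_center']:
        for d in r.place_of(n,c)[:3]:
            P=w(cal,d['point']); print(c,n,round(d['confidence'],2),P.round(),pix(cal,P).round())
E
```

```text
time: 11.0
ee_pos: [488.9, -7.7, 190.1]
orientation: [0.689, 0.725, 0.002, 0.002]
ft_force: [0.3, 0.1, -1.1]
finger_gap: 24.6
gripper_force: 0.0
[487.9  -7.6 188.4] [484.  59. 346.]
steel_center 0.94 [488.4  -8.9   9.6] [281. 195.]
scene steel_center 0.56 [486. -13.  15.] [285. 239.]
scene brass_center 0.84 [ 517. -155.   58.] [358. 229.]
scene brass_center 0.58 [ 517. -278.    5.] [418. 269.]
scene copper_center 0.57 [505. 252.   3.] [185. 213.]
scene copper_center 0.53 [497. 141.  55.] [223. 203.]
scene copper_center 0.2 [ 445. -104.   70.] [319. 233.]
side steel_center 0.6 [486.  -7.  53.] [275. 225.]
side copper_center 0.93 [497. 139.  56.] [259. 255.]
side copper_center 0.87 [502. 254.   5.] [247. 319.]
```

View pics/w4.png

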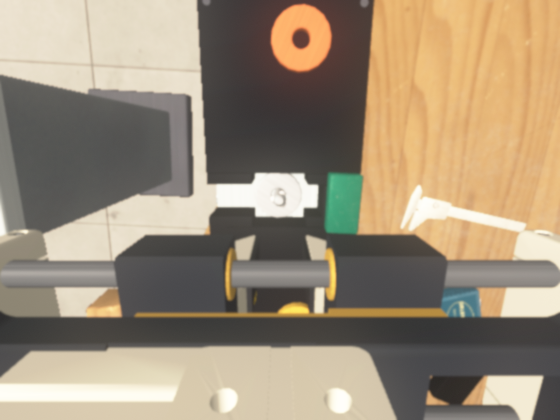

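Steel stands at the pocket floor (281,195), so it is home. Copper shows clearly at (302,39). I measure it, then go to look at brass.

```bash
cat > ms.py <<'E'
from h import *
import sys
im,cal=snap('wrist')
for m in r.masks_of(sys.argv[1],'wrist')[:3]:
    cs,_=cv2.findContours(m['region'].astype(np.uint8),0,1);c=max(cs,key=cv2.contourArea)
    if len(c)>5: e=cv2.fitEllipse(c); print(round(m['confidence'],2),np.round(e[0]),np.round(e[1]),cv2.boundingRect(c),ray(cal,e[0],float(sys.argv[2])).round(1),im[m['region']].mean(0).round())
E
python3 ms.py copper_center 59
python3 -m creep '[[[-0.047,-0.0135,0,0,0,0],[-0.047,-0.0135,0,0,0,0],[-0.047,-0.0135,0,0,0,0],[0,0,0,0,0,-0.1075],[0,0,0,0,0,-0.1075],[0,0,0,0,0,-0.1075],[0,0,0,0,0,-0.1075],[0,0,0,0,0,-0.1075],[0,0,0,0,0,-0.1075],[0,0,0,0,0,-0.1075],[0,0,0,0,0,-0.1075],[0,0,0,0,0,-0.1075],[0,0,0,0,0,0],[0,0,0,0,0,0]]]' 1 8
python3 ms.py brass_center 61;python3 look.py w5 brass_center jar_center
```

```text
0.83 [304.  38.] [58. 67.] (275, 5, 60, 68) [500.2 142.5  59. ] [248. 171. 104.]
time: 13.35
ee_pos: [454.4, -150.4, 187.9]
orientation: [0.001, 1.0, 0.0, -0.0]
ft_force: [-0.3, -0.3, 0.0]
finger_gap: 91.6
gripper_force: 0.0
0.83 [280. 250.] [26. 52.] (256, 236, 50, 25) [ 503.2 -150.8   61. ] [228. 183.  74.]
0.62 [176. 234.] [18. 46.] (157, 224, 43, 23) [ 485.3 -257.7   61. ] [245. 150. 167.]
[ 454.5 -150.4  187.9] [ 388. -150.  345.]
brass_center 0.87 [ 519.4 -276.1    4.6] [180. 245.]
brass_center 0.63 [ 515.  -148.5   58.9] [282. 259.]
jar_center 0.89 [444.6 -97.3  71.6] [336. 197.]
```

```bash
python3 -m creep '[[[-0.0306,0,0,0,0,0],[-0.03,0,0.03,0,0,0],[0,0,0.05,0,0,0],[0,0,0.03,0,0,0],[0,0,0.015,0,0,0],[0,0,0.007,0,0,0],[0,0,0,0,0,0]]]' 1 8
python3 -m creep '[[[0,0,0,0,0,0],[0,0,0,0,0,0],[0,0,0,0,0,0],[0,0,0,0,0,0],[0,0,0,0,0,0],[0,0,0,0,0,0]]]' 0.5 8
python3 ms.py brass_center 61;python3 look.py w6 brass_center
```

```text
time: 14.48
ee_pos: [515.5, -150.6, 56.5]
orientation: [-0.0, 1.0, -0.0, 0.0]
ft_force: [0.8, 0.4, -0.6]
finger_gap: 91.9
gripper_force: 0.0
time: 15.22
ee_pos: [515.1, -150.4, 56.1]
orientation: [-0.0, 1.0, -0.0, 0.0]
ft_force: [0.7, 0.5, 1.8]
finger_gap: 53.8
gripper_force: 8.0
0.71 [110. 220.] [44. 81.] (74, 196, 77, 49) [ 492.8 -243.5   61. ] [249. 159. 183.]
0.6 [281. 239.] [52. 98.] (234, 211, 94, 50) [ 503.8 -150.4   61. ] [245. 210.  85.]
[ 515.1 -150.4   56. ] [ 448. -150.  213.]
brass_center 0.96 [ 516.8 -148.4   59.7] [284. 259.]
brass_center 0.76 [ 522.9 -275.7    2.5] [117. 236.]
```

```bash
python3 -m creep '[[[0.0017,0.0117,0,0,0,0],[0.0017,0.0117,0,0,0,0],[0.0017,0.0117,0,0,0,0],[0.0017,0.0117,0,0,0,0],[0.0017,0.0117,0,0,0,0],[0.0017,0.0117,0,0,0,0],[0.0025,0.0104,0,0,0,0],[0.0025,0.0104,0,0,0,0],[0.0025,0.0104,0,0,0,0],[0.0025,0.0104,0,0,0,0],[0.0025,0.0104,0,0,0,0],[0.0025,0.0104,0,0,0,0],[0.0025,0.0104,0,0,0,0],[0,0,0,0,0,0],[0,0,0,0,0,0]]]' -
python3 look.py w7 brass_center post_tip
```

```text
time: 17.3
ee_pos: [486.7, -7.1, 55.4]
orientation: [-0.0, 1.0, 0.0, -0.001]
ft_force: [-0.2, -0.5, -1.5]
finger_gap: 54.1
gripper_force: 8.0
[486.9  -7.3  55.5] [420.  -7. 213.]
brass_center 0.61 [489.1  -6.6  58.4] [282. 260.]
post_tip 0.92 [487.9  -3.5  57.1] [287. 257.]
post_tip 0.58 [490.7  -6.1  56.3] [283. 261.]
```

Aligned like steel was. Releasing, then checking the drop before I turn the fingers.

```bash
python3 -m creep '[[[0,0,0,0,0,0],[0,0,0,0,0,0],[0,0,0,0,0,0],[0,0,0,0,0,0]]]' 0.72
python3 look.py w8 brass_center; python3 ms.py brass_center 56
```

```text
time: 17.95
ee_pos: [487.3, -7.4, 56.0]
orientation: [-0.0, 1.0, 0.0, 0.0]
ft_force: [-0.1, 0.9, -0.6]
finger_gap: 66.3
gripper_force: 0.0
[487.3  -7.4  56. ] [420.  -7. 213.]
brass_center 0.63 [486.7  -5.8  48.9] [283. 249.]
0.91 [279. 237.] [54. 95.] (235, 208, 90, 54) [476.6  -8.   56. ] [244. 210.  91.]
```

```bash
python3 -m creep '[[[0,0,-0.02,0,0,0],[0,0,-0.02,0,0,0],[0,0,0,0,0,0.1075],[0,0,0,0,0,0.1075],[0,0,0,0,0,0.1075],[0,0,0,0,0,0.1075],[0,0,0,0,0,0.1075],[0,0,0,0,0,0.1075],[0,0,0,0,0,0.1075],[0,0,0,0,0,0.1075],[0,0,0,0,0,0.1075]]]' -
python3 -m creep '[[[0,0,0,0,0,0],[0,0,0,0,0,0],[0,0,0.02,0,0,0],[0,0,0.012,0,0,0],[0,0,0.004,0,0,0],[0,0,0.003,0,0,0],[0,0,0,0,0,0]]]' 0.27
python3 -m creep '[[[0,0,0.002,0,0,0],[0,0,0.002,0,0,0],[0,0,0.002,0,0,0],[0,0,0.002,0,0,0],[0,0,0.002,0,0,0],[0,0,0.002,0,0,0],[0,0,0.002,0,0,0],[0,0,0.002,0,0,0],[0,0,0.002,0,0,0],[0,0,0,0,0,0]]]' -
```

```text
time: 19.52
ee_pos: [487.2, -7.4, 95.9]
orientation: [0.691, 0.723, 0.0, -0.0]
ft_force: [0.4, -0.3, -0.5]
finger_gap: 66.3
gripper_force: 0.0
time: 20.4
ee_pos: [487.4, -7.4, 57.0]
orientation: [0.688, 0.725, 0.0, 0.0]
ft_force: [-0.5, -0.3, 0.4]
finger_gap: 24.8
gripper_force: 0.0
time: 21.65
ee_pos: [487.2, -7.4, 38.7]
orientation: [0.689, 0.725, -0.0, -0.0]
ft_force: [-0.6, -1.1, -0.9]
finger_gap: 24.8
gripper_force: 0.0
```

```bash
python3 -m creep '[[[0,0,0.001,0,0,0],[0,0,-0.03,0,0,0],[0,0,-0.04,0,0,0],[0,0,-0.05,0,0,0],[0,0,-0.03,0,0,0],[0,0,0,0,0,0]]]' -
python3 look.py w9 brass_center;python3 ms.py brass_center 30; python3 ms.py copper_center 59; python3 -c "
from h import *
cal=r.get_calibration('wrist')
for z in(30,57): print(z,pix(cal,(488,-34,z)),pix(cal,(488,20,z)),pix(cal,(461,-7,z)),pix(cal,(515,-7,z)))"
```

```text
time: 22.4
ee_pos: [488.6, -7.6, 190.2]
orientation: [0.689, 0.725, 0.002, 0.002]
ft_force: [-0.8, -0.1, -0.7]
finger_gap: 25.1
gripper_force: 0.0
[487.5  -7.4 188.5] [483.  59. 346.]
brass_center 0.56 [484.4  -3.6  22.3] [278. 192.]
0.87 [282. 197.] [45. 48.] (258, 175, 49, 45) [487.8  -6.   30. ] [253. 234. 112.]
0.59 [305.  38.] [60. 68.] (275, 5, 61, 68) [500.1 142.5  59. ] [245. 168. 103.]
30 [280.84215282 220.91022855] [283.4225394  172.93650879] [257.60722496 196.18907379] [306.5582651  198.65564231]
57 [280.85208071 228.32043968] [283.66748593 176.33018163] [255.55119381 201.57681735] [308.85063112 204.25141524]
```

Brass is home: its mask is 49 px wide, as expected for its top at z = 30. Next is copper at about (498.5,141).

```bash
python3 -m creep '[[[0.0493,0.0061,0,0,0,0],[0.0493,0.0061,0,0,0,0],[0.0493,0.0061,0,0,0,0],[0,0,0,0,0,-0.1075],[0,0,0,0,0,-0.1075],[0,0,0,0,0,-0.1075],[0,0,0,0,0,-0.1075],[0,0,0,0,0,-0.1075],[0,0,0,0,0,-0.1075],[0,0,0,0,0,-0.1075],[0,0,0,0,0,-0.1075],[0,0,0,0,0,-0.1075],[0,0,0.05,0,0,0],[0,0,0.04,0,0,0],[0,0,0.025,0,0,0],[0,0,0.01,0,0,0],[0,0,0.008,0,0,0],[0,0,0,0,0,0]]]' 1 8
python3 ms.py copper_center 60;python3 look.py w10 copper_center
python3 -c "
from h import *
cal=r.get_calibration('wrist')
print([pix(cal,(x-27,141,60)) for x in(495,497,499,501)])"
```

```text
time: 24.95
ee_pos: [498.0, 141.3, 55.0]
orientation: [-0.0, 1.0, 0.0, 0.0]
ft_force: [-0.3, 0.1, 0.1]
finger_gap: 92.0
gripper_force: 0.0
0.92 [427. 226.] [53. 70.] (392, 199, 74, 61) [479.9 221.8  60. ] [243.  57.  41.]
0.91 [284. 239.] [50. 95.] (238, 213, 92, 48) [487.5 143.2  60. ] [245. 155.  95.]
0.45 [194. 166.] [175. 414.] (0, 84, 356, 177) [447.1  96.2  60. ] [61. 54. 51.]
[498.5 141.3  55.7] [431. 141. 213.]
copper_center 0.78 [497.9 249.9   0.7] [423. 225.]
copper_center 0.69 [497.1 142.6  50.5] [283. 249.]
[array([279.8743267 , 204.95082233]), array([279.87524113, 208.53969462]), array([279.87614977, 212.10587006]), array([279.87705268, 215.64956329])]
```

```bash
python3 -m creep '[[[0,0,0,0,0,0],[0,0,0,0,0,0],[0,0,0,0,0,0],[0,0,0,0,0,0],[0,0,0,0,0,0],[0,0,0,0,0,0]]]' 0.5 8
python3 -m creep '[[[0.0008,-0.0106,0,0,0,0],[0.0008,-0.0106,0,0,0,0],[0.0008,-0.0106,0,0,0,0],[0.0008,-0.0106,0,0,0,0],[0.0008,-0.0106,0,0,0,0],[0.0008,-0.0106,0,0,0,0],[0.0008,-0.0106,0,0,0,0],[0.0008,-0.0106,0,0,0,0],[0.0008,-0.0106,0,0,0,0],[0.0008,-0.0106,0,0,0,0],[0.0008,-0.0106,0,0,0,0],[0.0008,-0.0106,0,0,0,0],[0.0008,-0.0106,0,0,0,0],[0.0008,-0.0106,0,0,0,0],[0,0,0,0,0,0],[0,0,0,0,0,0]]]' -
python3 ms.py copper_center 60
python3 -m creep '[[[0,0,0,0,0,0],[0,0,0,0,0,0],[0,0,0,0,0,0],[0,0,0,0,0,0]]]' 0.72
python3 ms.py copper_center 53;python3 look.py w11 copper_center
```

```text
time: 25.9
ee_pos: [497.9, 141.3, 54.9]
orientation: [-0.0, 1.0, 0.0, 0.0]
ft_force: [-1.4, -0.2, -0.5]
finger_gap: 53.6
gripper_force: 8.0
time: 27.9
ee_pos: [486.7, -7.2, 54.8]
orientation: [-0.0, 1.0, 0.0, -0.0]
ft_force: [0.1, 0.9, -1.2]
finger_gap: 53.8
gripper_force: 8.0
0.97 [281. 240.] [50. 96.] (235, 213, 93, 48) [475.8  -7.   60. ] [240. 151.  94.]
time: 28.5
ee_pos: [486.8, -7.1, 55.0]
orientation: [-0.0, 1.0, 0.0, 0.0]
ft_force: [0.4, 0.8, -0.1]
finger_gap: 65.9
gripper_force: 0.0
0.9 [282. 239.] [51. 94.] (237, 212, 90, 50) [478.1  -6.5  53. ] [234. 146.  92.]
[486.8  -7.2  54.9] [420.  -7. 212.]
copper_center 0.76 [488.1  -9.2  46. ] [277. 250.]
```

```bash
python3 -m creep '[[[0,0,-0.02,0,0,0],[0,0,-0.02,0,0,0],[0,0,0,0,0,0.1075],[0,0,0,0,0,0.1075],[0,0,0,0,0,0.1075],[0,0,0,0,0,0.1075],[0,0,0,0,0,0.1075],[0,0,0,0,0,0.1075],[0,0,0,0,0,0.1075],[0,0,0,0,0,0.1075],[0,0,0,0,0,0.1075]]]' -
python3 -m creep '[[[0,0,0,0,0,0],[0,0,0,0,0,0],[0,0,0.02,0,0,0],[0,0,0.012,0,0,0],[0,0,0.004,0,0,0],[0,0,0.002,0,0,0],[0,0,0,0,0,0]]]' 0.27
python3 -m creep '[[[0,0,0.002,0,0,0],[0,0,0.002,0,0,0],[0,0,0.002,0,0,0],[0,0,0.002,0,0,0],[0,0,0.002,0,0,0],[0,0,0.002,0,0,0],[0,0,0.002,0,0,0],[0,0,0.002,0,0,0],[0,0,0.0025,0,0,0],[0,0,0,0,0,0],[0,0,0,0,0,0]]]' -
```

```text
time: 30.08
ee_pos: [486.8, -7.2, 94.9]
orientation: [0.691, 0.723, 0.0, -0.0]
ft_force: [0.2, -0.3, -0.5]
finger_gap: 66.4
gripper_force: 0.0
time: 30.95
ee_pos: [487.0, -7.2, 57.1]
orientation: [0.688, 0.725, 0.0, 0.0]
ft_force: [0.2, -0.0, -0.4]
finger_gap: 24.7
gripper_force: 0.0
time: 32.33
ee_pos: [486.8, -7.2, 38.3]
orientation: [0.689, 0.725, 0.0, -0.0]
ft_force: [-0.8, -1.2, 0.6]
finger_gap: 24.7
gripper_force: 0.0
```

```bash
python3 -m creep '[[[0,0,-0.03,0,0,0],[0,0,-0.04,0,0,0],[0,0,-0.05,0,0,0],[0,0,-0.03,0,0,0],[0,0,0,0,0,0],[0,0,0,0,0,0]]]' -
python3 ms.py copper_center 38;python3 look.py w12 copper_center wax_center
python3 -c "
from h import *
cal=r.get_calibration('wrist')
for z in(38,45,54): print(z,pix(cal,(488,-34,z)),pix(cal,(488,20,z)),pix(cal,(461,-7,z)),pix(cal,(515,-7,z)))"
```

```text
time: 33.08
ee_pos: [486.2, -7.1, 187.5]
orientation: [0.689, 0.725, -0.0, -0.001]
ft_force: [-0.4, -1.2, -0.5]
finger_gap: 24.5
gripper_force: 0.0
0.61 [257. 298.] [ 4. 18.] (254, 290, 6, 19) [ 463.9 -127.5   38. ] [213. 184.  24.]
0.58 [284. 198.] [46. 48.] (260, 176, 49, 46) [488.9  -5.7  38. ] [251. 176. 115.]
[486.1  -7.1 187.1] [483.  59. 344.]
copper_center 0.95 [488.4  -7.5  29.3] [283. 198.]
copper_center 0.3 [488.9  -6.    7.4] [283. 193.]
wax_center 0.83 [558.   -2.9  58.7] [352. 203.]
38 [281.00954546 222.95675662] [283.65594057 173.98442507] [257.26083314 197.73496824] [307.29857089 200.24785374]
45 [281.01905452 224.84686138] [283.72566036 174.85236658] [256.74519036 199.110267  ] [307.88866443 201.67584264]
54 [281.03190215 227.40056838] [283.82006742 176.02764002] [256.04771694 200.97053613] [308.68675976 203.60718267]
```

View pics/w12.png

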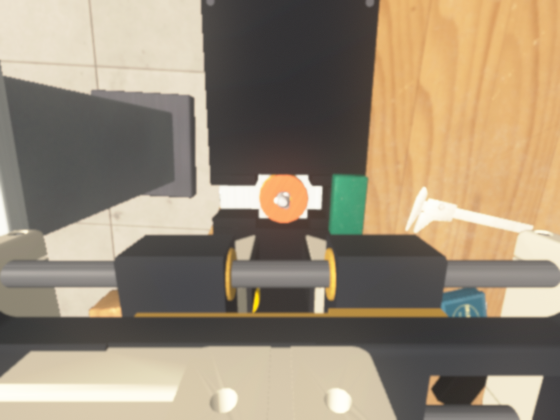

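Copper lies flat in the pocket at (284,198), with its size and height matching home, and the wax block has not moved. Handing in.

```bash
python3 -c "
from workcell import r
print(r.job_done())"
```

```text
the job is handed in; nothing more can be done
None
```

I slid the steel, brass and copper rings onto the post in that order and pressed each one home, then handed the job in at about 33 s. The wrist camera put every ring at its home height. The wax block had not moved, and the arm never touched the jar, though I did not re-measure its position.

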